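# Wind up the pastry tray with the loose crank

### The job

Pick up the loose crank, push its square socket fully home on the sloping square shaft of the tray stand, then wind it clockwise until the tray's slide block has risen flush with the top of its post (about two full turns). Leave the crank on the shaft and let go, with the tart still on the tray; do not push the tray by hand, and do not disturb the other things on the counter.

Things in the scene. Friction and masses are not known exactly. Their poses are not given: they have to be found in the camera images.
- tray_stand: Wind-up tray stand fixed to the counter: base plate 160x300x10 mm, aluminium gearbox (72 mm wide pedestal, 84x84x50 mm head tilted 30 degrees to the left) at its left end, post with tray at its right. Origin on the counter under the gearbox; x back, y left, z up. Plate spans x -80..80, y -245..55 mm. Post 20x30 mm at x 55, y -170, top 165 mm high; a 35 mm high bar joins gearbox and post.
- winder_shaft: Square steel shaft of the gearbox, 16x16 mm (flats face its x and y). Origin on its axis at the gearbox face; z runs outwards, 30 degrees from vertical to the stand's left (+y). Collar 38 mm wide at z 0..6 mm, square to z 36, cone tip to z 42. Stiff (0.15 N m drag), stays as left. Clockwise, seen from its outer end, raises the tray 40 mm a turn (6.37 mm/rad). Crank play on it up to 8 degrees.
- shaft_seat (a point): The point on the shaft's axis on the collar's face (z = 6 mm of winder_shaft): the crank's origin lies here when it is fully home. Axes as winder_shaft.
- crank: Loose dark steel crank, about 0.28 kg, 150 mm long, standing on its hub, handle up. Origin: centre of the hub's underside; z up, x along the arm to the handle. Hub 40x40 mm, z 0..38, square socket 18x18 mm, 38 deep, open below (sides along x, y). Arm 26 wide, z 38..48. Square grip block 26x26 mm over the hub, z 48..80, to carry it by. Counterweight 40 mm wide at x -52, z 30..50.
- crank_grip (a point): Middle of the crank's handle: a black round handle 27 mm in diameter, z 50 to 102 mm of the crank, that turns freely on its spindle; this point is at x 65, y 0, z 78 mm of the crank. It circles the shaft axis at 65 mm radius.
- tray (a joint): Height of the tray's slide block above its zero position (m), free to travel from -0.014 to 0.118. 0.090: its top is flush with the top of the post. It starts between about -0.011 and 0.010. It is geared to winder_shaft and follows it.
- tray_centre (a point): Centre of the upper face of the floor of the round steel tray (124 mm outer diameter, rim 7 mm higher than the floor); the slide block (36 x 50 x 28 mm) grips the post behind the tray, its top 20 mm above this point.
- tart_1: Berry tartlet 71 mm in diameter, 36 mm high, standing loose on the tray; origin at the centre of its underside.
- card_terminal: Bystander: card terminal 186 x 72 x 24 mm lying on the counter between crank and stand, long side along x of its own frame; origin under its centre.
- sugar_shaker: Bystander: sugar shaker, 44 mm diameter, 90 mm high, right of the tray; origin under its centre.
- call_bell: Bystander: counter bell, 86 mm diameter, 58 mm high, left of the crank; origin under its centre.
There are look-alikes about, which are no part of the job. Of the things that look like the tart_1, the larger one is meant.

How it is judged (in metres and radians):
On the way, in this order (a step that is already met when the one before it is completed fails the run):
1. the crank's socket is fully home on the shaft (distance between crank and shaft_seat below 0.006 m and angle between the z axis of crank and the z axis of winder_shaft, either way round below 0.12 rad), for 0.2 s.
2. the tray is more than half way up, with the crank on the shaft (value of joint tray above 0.055 m and distance between crank and shaft_seat below 0.015 m), for 0.05 s.
At the end, for the whole second after the job is handed in: The tray's slide block is flush with the top of the post within 8 mm (joint tray 0.082 to 0.098), the crank is at rest on the shaft within 8 mm of fully home and square to it, and the tart stands upright on the tray within 30 mm of its centre (value of joint tray between 0.082 and 0.098 m and distance between crank and shaft_seat below 0.008 m and angle between the z axis of crank and the z axis of winder_shaft, either way round below 0.15 rad and linear speed of crank below 0.02 m/s and horizontal distance between tart_1 and tray_centre below 0.03 m and z of tart_1 in the frame of tray_centre below 0.01 m and angle between tart_1's own z axis and vertical below 0.2 rad); the robot touches nothing.
It fails at once if the tray pushed directly by the robot (contact force between any of the fingers, the arm and tray above 3 N).
It fails at once if a bystander shifted by more than 30 mm (distance of any of card_terminal, sugar_shaker, call_bell from where it was at the start of the episode above 0.03 m).
It also fails if it takes over 70 s, if anything falls off the work surface, if the arm or the gripper's body presses on something with over 40 N, if the wrist force passes 120 N, or if a joint passes its speed limit or range.

### The arm

A 6-joint arm with a two-finger parallel gripper is mounted at the origin on a cart in front of the work surface, level with it; the furniture and walls round the work are solid. World frame = base frame: x ahead of the robot, y to its left, z up, the work surface at z = 0. Lengths are in mm, angles in rad, forces in N, time in s.
With the tool pointing down it reaches from about 275 to 825 mm from the base axis. Payload 5.2 kg.
Tool frame: the origin (TCP) lies at the very end of the fingers, on their centre line; the grasp point (between the pads) lies 19 mm behind it; z points along the fingers, y is the line along which they close (so a half turn about z gives the same grasp; the last joint's range is limited). The gripper opens to 93 mm and grips with 3 to 60 N. Pads are 15 mm wide; open, the fingers measure 128 mm over their backs; the gripper's body (75 mm by 188 mm) begins 65 mm behind the grasp point.
Start: joints at [-1.428, 0.259, 1.535, -0, 1.348, -0.203], TCP at [186.443, -517.44, 218.653] pointing down, gripper open.
Joint ranges: [-3.14, 3.14], [-0.91, 2.08], [0.19, 2.58], [-1.22, 4.36], [0.22, 2.71], [-3.12, 3.12]. Speed limits (rad/s): [2.57, 2.57, 3.14, 3.14, 3.14, 3.14].

### API

Orientations are given as [roll, pitch, yaw] about the fixed x, y, z axes, in that order (R = Rz(yaw) Ry(pitch) Rx(roll)).
In Python, from bench import robot gives the robot as it stands. The module is installed in compiled form; this text tells all that it offers. Calls block until the motion is done:
- robot.move_ptp(position, orientation): joint-space move of the TCP to a pose.
- robot.move_linear(position, ori=None, speed=150, f_stop=None): straight line of the TCP; ori=None keeps the orientation; speed is the mean speed in mm/s. With f_stop (N) it stops when the force on the tool has changed by that much, and returns True; else False.
- robot.move_j(angles): joint-space move.
- robot.move_gripper(opening): opening from 0.0 (shut) to 1.0 (fully open); the grip force is fixed at half the most; returns when the fingers have stopped.
- robot.sleep(seconds).
- robot.inverse_kinematics(position, orientation): joint angles nearest the present ones, or None.
- robot.get_image(name): name is "scene" or "top"; returns a dict with "img" (480x640x3 uint8, blue, green, red), "fovy" (degrees; the focal length in pixels is half the picture's height over the tangent of half this angle, whatever the lens; pixels are square), "cx", "cy" (the principal point, pixels), "eye" and "orientation" of the camera in the world. Camera axes: x right, y down, z forward; pixel columns grow to the right and rows downward; lengths in mm; the calibration is good to about 2 mm. A picture is of the moment at which its call begins. There is no depth.
A pose or a line that the arm cannot do raises robot.MotionError and nothing moves.
- robot.hand_in(): hands the job in; it is judged then, once.
Readings, each from a call of its own:
- robot.current_t(): time.
- robot.current_qpos(): joint angles.
- robot.current_joint_vel(): joint speeds.
- robot.current_joint_efforts(): joint torques, N m.
- robot.current_tcp_pos(): TCP position.
- robot.current_eef_rot(): TCP orientation.
- robot.current_contact_force(): force on the tool from outside, world axes, zero at the start.
- robot.current_ft_torque(): the same for the moment, N m.
- robot.current_gripper_width(): opening from 0.0 (shut) to 1.0 (fully open).
- robot.current_finger_force(): force on a finger pad.
Only numpy, scipy, OpenCV 4.12 (cv2) and the standard library are available. Lean on these libraries where they do the work, as an engineer would, in place of code of your own. Each camera call takes 0.05 s, during which the arm holds its last target. There are 200 camera calls.

## Working session

There is one attempt and no reset: what is moved stays moved. The work goes in short steps, each a Python script; the robot and the scene stay as the last script left them, time stands still between calls to the robot, and variables do not carry over. Pictures are saved under pics/ and viewed, at most 13 in all, crops included, and the job is handed in when it is done.

```bash
mkdir -p pics; python3 - <<'E'
from bench import robot
import cv2
for n in("scene","top"):
    d=robot.get_image(n); cv2.imwrite(f"pics/{n}0.png",d["img"]); print(n,d["fovy"],d["cx"],d["cy"],d["eye"],d["orientation"])
print(robot.current_t())
E
```

```text
scene 46.70274116353092 314.50485056943717 245.89643903713375 [1560.45375433  315.90174556 1072.65729327] [-2.31433998 -0.01306332  1.88839603]
top 48.43888384352744 326.54116306208476 236.8986192487786 [ 1.98334675e+02 -1.07297193e+00  1.68389791e+03] [-2.93977659 -0.00360154 -1.54577929]
0.1
```

View pics/scene0.png

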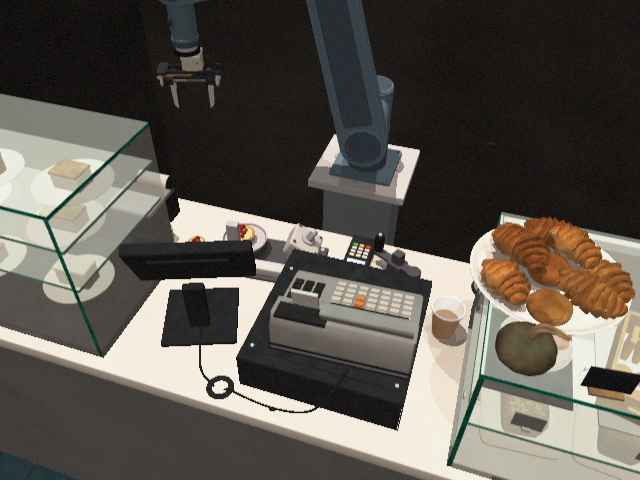

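View pics/top0.png

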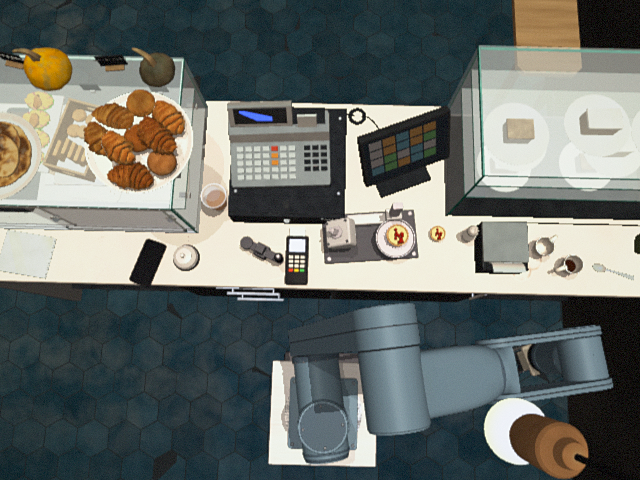

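The top view shows the crank near (262,250), the terminal at (297,258), the gearbox at (340,235) and the tray at (397,238). The scene view shows the same objects behind the till. Next I'll enlarge both.

```bash
python3 - <<'E'
import cv2
a=cv2.imread("pics/top0.png")[195:295,225:425]; cv2.imwrite("pics/topc.png",cv2.resize(a,None,fx=4,fy=4,interpolation=cv2.INTER_CUBIC))
a=cv2.imread("pics/scene0.png")[205:305,225:425]; cv2.imwrite("pics/scenec.png",cv2.resize(a,None,fx=4,fy=4,interpolation=cv2.INTER_CUBIC))
E
```

```text
(no output)
```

View pics/topc.png

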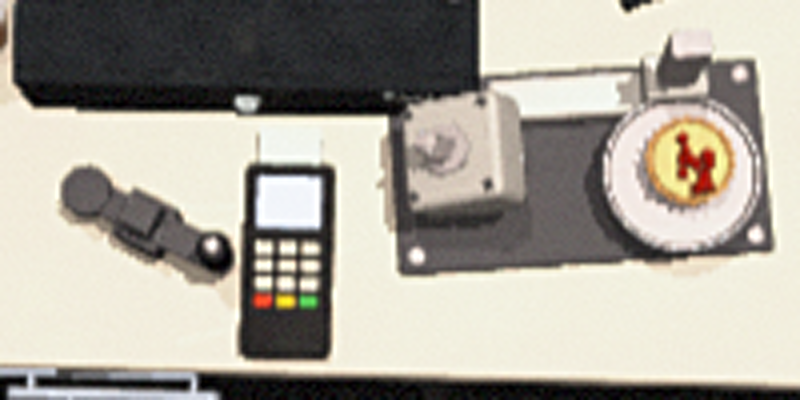

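View pics/scenec.png

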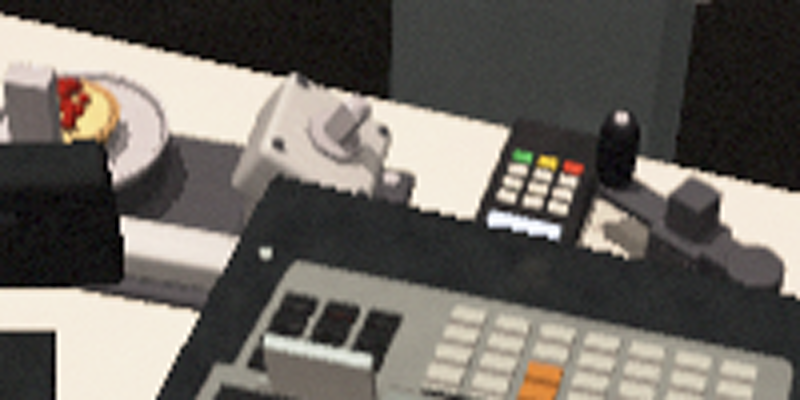

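Top crop (4x, offset 225,195):
- **Plate corners:** (400,274), (774,250) and (755,60).
- **Post top:** about (690,43).
- **Crank:** counterweight at (86,192), grip block at (143,213), handle at (212,250).
- **Shaft:** about (437,150).

Scene crop (4x, offset 225,205):
- **Shaft:** tip about (357,108).
- **Handle:** top (622,117).
- **Grip block:** top centre (695,193).

The shaft needs finer detail, so I'll average several frames and zoom in.

```bash
python3 - <<'E'
from bench import robot
import cv2,numpy as np
I={}
for n in("scene","top"):
    I[n]=np.mean([robot.get_image(n)["img"].astype(float) for _ in range(8)],0).astype(np.uint8); cv2.imwrite(f"pics/{n}_avg.png",I[n])
def c(n,x,y,w,h,s): return cv2.resize(I[n][y:y+h,x:x+w],(w*s,h*s),interpolation=cv2.INTER_CUBIC)
# shaft 12x: 33x25 px -> 400x300 ; crank 8x 50x37.. 
A=c("top",318,216,33,25,12); B=c("scene",290,220,33,25,12)
C=c("top",236,232,50,37,8)[:,:396]; D=c("scene",368,228,56,42,7)
o=np.zeros((600,800,3),np.uint8)
for im,(x,y) in((A,(0,0)),(B,(400,0)),(C,(0,302)),(D,(400,302))):
    im=cv2.convertScaleAbs(im,alpha=1.3); o[y:y+im.shape[0],x:x+im.shape[1]]=im[:600-y,:800-x]
cv2.imwrite("pics/combo.png",o)
E
```

```text
(no output)
```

View pics/combo.png

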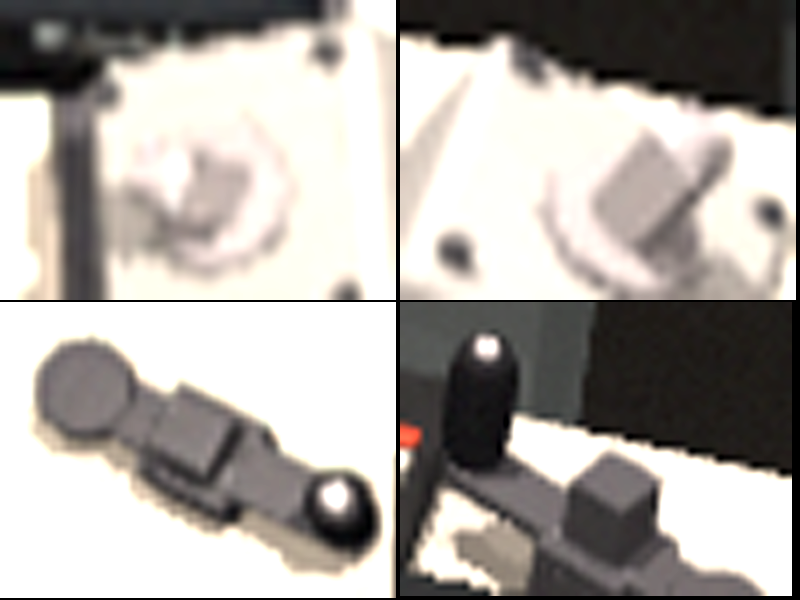

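The combined crop shows three things:
- **Shaft (scene):** a flat at (650,135), (690,178), (638,245), (595,205).
- **Gearbox screws:** visible in both views.
- **Crank:** block top corners visible in both views.

Now I'll fit the poses.

```bash
cat > h.py <<'E'
import numpy as np, cv2
from scipy.spatial.transform import Rotation as R
from scipy.optimize import least_squares
CAM={"scene":(46.70274116353092,314.50485056943717,245.89643903713375,[1560.45375433,315.90174556,1072.65729327],[-2.31433998,-0.01306332,1.88839603]),
"top":(48.43888384352744,326.54116306208476,236.8986192487786,[198.334675,-1.07297193,1683.89791],[-2.93977659,-0.00360154,-1.54577929])}
def proj(n,P):
    f,cx,cy,e,o=CAM[n]; F=240/np.tan(np.radians(f/2))
    p=R.from_euler('xyz',o).inv().apply(np.atleast_2d(P)-e); return p[:,:2]/p[:,2:]*F+[cx,cy]
def px(u,v,s,ox,oy): return [(u+.5)/s-.5+ox,(v+.5)/s-.5+oy]
def pose(x,y,yaw): 
    r=R.from_euler('z',yaw); return lambda P: r.apply(np.atleast_2d(P))+[x,y,0]
A=lambda u,v:px(u,v,12,318,216)
B=lambda u,v:px(u-400,v,12,290,220)
C=lambda u,v:px(u,v-302,8,236,232)
D=lambda u,v:px(u-400,v-302,7,368,228)
T=lambda u,v:px(u,v,4,225,195)
TILT=R.from_euler('x',-np.pi/6)  # z leans to +y
def face(p,P): return pose(*p[:3])(TILT.apply(np.atleast_2d(P))+[0,p[3],p[4]])
E
cat > fit.py <<'E'
from h import *
obs=[(-80,55,10,T(400,272)),(-80,-245,10,T(773,248)),(80,-245,10,T(755,62)),(55,-170,165,T(690,44))]
def fs(p):
    r=[]
    g=pose(*p[:3])
    for x,y,z,q in obs: r.append(proj("top",g([x,y,z]))[0]-q)
    s=p[5]
    for n,sx,sy,q in [("top",1,1,A(103,95)),("top",1,-1,A(328,52)),("top",-1,-1,A(348,292)),("top",-1,1,T(412,197)),
      ("scene",-1,-1,B(528,60)),("scene",1,-1,B(457,252)),("scene",-1,1,B(770,212))]:
        r.append(proj(n,face(p,[sx*s,sy*s,0]))[0]-q)
    r.append((proj("top",face(p,[0,0,6]))[0]-A(222,195))*.7)
    return np.ravel(r)
s=least_squares(fs,[350,0,-.05,0,100,33],x_scale=[10,10,.1,10,10,10]); print(s.x.round(3)); print(s.fun.reshape(-1,2).round(1).tolist())
cr=[("top",-52,0,50,C(86,388)),("top",13,13,80,0),]
def fc(p):
    g=pose(*p);f=lambda n,P,q:proj(n,g(P))[0]-q
    r=[f("top",[-52,0,50],C(86,388)),f("top",[65,0,78],C(342,510)),f("top",[0,0,80],C(195,430)),f("scene",[0,0,80],D(613,485)),f("scene",[65,0,78],D(482,400)),f("scene",[65,0,101],D(487,340))]
    return np.ravel(r)
c=least_squares(fc,[300,180,-2.6],x_scale=[10,10,.1]);print(c.x.round(3)); print(c.fun.reshape(-1,2).round(1).tolist())
np.save("fit.npy",s.x);np.save("crank.npy",c.x)
# shaft overlay candidates
for th in range(0,90,10):
    a=np.radians(th); q=[[11.314*np.cos(a+np.pi/4+k*np.pi/2),11.314*np.sin(a+np.pi/4+k*np.pi/2)] for k in range(4)]
    P=proj("scene",face(s.x,[[*v,z] for z in(6,36) for v in q])); print(th,((P-[290,220]+.5)*12-.5+[400,0]).round().astype(int).tolist())
E
python3 fit.py
```

```text
[ 5.39094e+02 -4.04220e+01  8.90000e-02  1.35260e+01  1.05993e+02
  3.18370e+01]
[[-0.6, 0.9], [0.3, 1.0], [-0.0, -1.2], [0.3, -0.2], [0.1, -0.2], [-0.3, -0.1], [-0.5, 0.6], [-0.1, -0.3], [-0.3, 0.2], [-0.5, -0.1], [-0.3, -0.1], [-0.7, -0.3]]
[486.34  205.108  -2.059]
[[0.0, -0.5], [-0.4, 1.0], [-0.4, 0.5], [-0.3, -0.7], [-0.4, -0.2], [-0.3, 2.0]]
0 [[648, 258], [665, 210], [603, 172], [586, 220], [717, 179], [734, 131], [672, 92], [654, 140]]
10 [[655, 256], [661, 203], [597, 174], [590, 227], [724, 177], [730, 123], [665, 94], [659, 147]]
20 [[660, 253], [655, 196], [591, 176], [596, 234], [730, 174], [724, 116], [660, 96], [665, 155]]
30 [[665, 249], [649, 189], [586, 180], [602, 241], [734, 170], [718, 110], [655, 100], [671, 161]]
40 [[668, 244], [642, 184], [583, 185], [609, 246], [738, 165], [710, 104], [651, 105], [679, 167]]
50 [[670, 239], [634, 179], [581, 191], [617, 251], [740, 160], [703, 99], [649, 111], [686, 172]]
60 [[671, 232], [626, 176], [580, 198], [625, 255], [740, 153], [695, 96], [648, 118], [694, 175]]
70 [[670, 225], [618, 173], [580, 205], [633, 257], [740, 146], [687, 93], [649, 125], [702, 178]]
80 [[668, 217], [611, 172], [582, 212], [641, 258], [738, 138], [679, 92], [651, 132], [710, 179]]
```

The fit is good to about 1 px. I'll check the shaft square angle and the crank pose with an overlay, and check reach at the same time.

```bash
cat > ov.py <<'E'
from h import *
s=np.load("fit.npy"); c=np.load("crank.npy")
I={n:cv2.imread(f"pics/{n}_avg.png") for n in CAM}
def sq(h,a): return [[h*np.cos(a+k*np.pi/2)-h*np.sin(a+k*np.pi/2),h*np.sin(a+k*np.pi/2)+h*np.cos(a+k*np.pi/2)] for k in range(4)]
def tile(n,ox,oy,k,w,h,polys):
    im=cv2.resize(I[n][oy:oy+h,ox:ox+w],(w*k,h*k),interpolation=cv2.INTER_CUBIC)
    for P,col in polys:
        q=((proj(n,P)-[ox,oy]+.5)*k-.5).round().astype(int); cv2.polylines(im,[q],True,col,1)
    return im
col={58:(0,0,255),70:(0,255,0),82:(255,0,0)}
def sh(th): 
    a=np.radians(th); return [(face(s,[[*v,z] for v in sq(8,a)]),col[th]) for z in(6,36)]
g=pose(*c)
cp=[(g([[*v,80] for v in sq(13,0)]),(0,255,0)),(g([[-52+20*np.cos(t),20*np.sin(t),50] for t in np.linspace(0,6.3,24)]),(0,255,0)),(g([[65+13.5*np.cos(t),13.5*np.sin(t),z] for z in (51,) for t in np.linspace(0,6.3,24)]),(0,0,255)),(g([[65+13.5*np.cos(t),13.5*np.sin(t),88] for t in np.linspace(0,6.3,24)]),(255,0,255))]
o=np.zeros((600,800,3),np.uint8)
o[:300,:400]=tile("scene",302,222,20,20,15,[])
o[:300,400:]=tile("scene",302,222,20,20,15,sum([sh(t) for t in col],[]))
o[300:,:400]=tile("top",236,232,8,50,37,cp)[:300].tolist()+[[[0]*3]*400]*4 if 0 else cv2.copyMakeBorder(tile("top",236,232,8,50,37,cp),0,4,0,0,0)
o[300:,400:]=tile("top",325,222,20,20,15,sh(70))
cv2.imwrite("pics/ov.png",o)
E
python3 ov.py
cat > plan.py <<'E'
from bench import robot
from h import *
s=np.load("fit.npy"); c=np.load("crank.npy")
Rs=R.from_euler('z',s[2])*TILT
FLIP=[R.from_euler('xyz',[np.pi,0,0]),R.from_euler('xyz',[np.pi,0,np.pi])]
def ik(p,r):
    try: return robot.inverse_kinematics(list(map(float,p)),[float(v) for v in r.as_euler('xyz')])
    except Exception as e: return None
if __name__=="__main__":
    for k in (0,1):
        q=ik(pose(*c)([0,0,42])[0],R.from_euler('z',c[2])*FLIP[k]); print("pick",k,None if q is None else np.round(q,2))
        for th in(-20,70,160,250):
            Rc=Rs*R.from_euler('z',th,degrees=True)
            for z in(6,70):
                q=ik(face(s,[0,0,z+42])[0],Rc*FLIP[k]); print("ins",k,th,z,None if q is None else np.round(q,2))
    for ty in range(0,360,30):
        r=Rs*R.from_euler('z',ty,degrees=True)*FLIP[0]
        Q=[ik(face(s,[65*np.cos(a),65*np.sin(a),6+60])[0],r) for a in np.linspace(0,2*np.pi,12,endpoint=False)]
        if any(q is None for q in Q): print("wind",ty,"none",sum(q is None for q in Q)); continue
        print("wind",ty,np.min(Q,0).round(2),np.max(Q,0).round(2))
E
python3 plan.py
```

```text
pick 0 [ 0.19  0.41  1.81  0.    0.93 -2.47]
ins 0 -20 6 [ 0.13  0.37  1.7  -0.57  1.17  2.22]
ins 0 -20 70 [ 0.19  0.32  1.61 -0.54  1.31  2.19]
ins 0 70 6 [ 0.13  0.37  1.7  -0.57  1.17  0.65]
ins 0 70 70 [ 0.19  0.32  1.61 -0.54  1.31  0.62]
ins 0 160 6 [ 0.13  0.37  1.7  -0.57  1.17 -0.93]
ins 0 160 70 [ 0.19  0.32  1.61 -0.54  1.31 -0.95]
ins 0 250 6 [ 0.13  0.37  1.7  -0.57  1.17 -2.5 ]
ins 0 250 70 [ 0.19  0.32  1.61 -0.54  1.31 -2.52]
pick 1 [ 0.19  0.41  1.81 -0.    0.93  0.68]
ins 1 -20 6 [ 0.13  0.37  1.7  -0.57  1.17 -0.93]
ins 1 -20 70 [ 0.19  0.32  1.61 -0.54  1.31 -0.95]
ins 1 70 6 [ 0.13  0.37  1.7  -0.57  1.17 -2.5 ]
ins 1 70 70 [ 0.19  0.32  1.61 -0.54  1.31 -2.52]
ins 1 160 6 [ 0.13  0.37  1.7  -0.57  1.17  2.22]
ins 1 160 70 [ 0.19  0.32  1.61 -0.54  1.31  2.19]
ins 1 250 6 [ 0.13  0.37  1.7  -0.57  1.17  0.65]
ins 1 250 70 [ 0.19  0.32  1.61 -0.54  1.31  0.62]
wind 0 [ 0.04  0.23  1.51 -0.57  1.17  1.74] [ 0.25  0.47  1.82 -0.55  1.25  1.98]
wind 30 [ 0.04  0.23  1.51 -0.57  1.17  1.21] [ 0.25  0.47  1.82 -0.55  1.25  1.46]
wind 60 [ 0.04  0.23  1.51 -0.57  1.17  0.69] [ 0.25  0.47  1.82 -0.55  1.25  0.93]
wind 90 [ 0.04  0.23  1.51 -0.57  1.17  0.17] [ 0.25  0.47  1.82 -0.55  1.25  0.41]
wind 120 [ 0.04  0.23  1.51 -0.57  1.17 -0.36] [ 0.25  0.47  1.82 -0.55  1.25 -0.11]
wind 150 [ 0.04  0.23  1.51 -0.57  1.17 -0.88] [ 0.25  0.47  1.82 -0.55  1.25 -0.64]
wind 180 [ 0.04  0.23  1.51 -0.57  1.17 -1.41] [ 0.25  0.47  1.82 -0.55  1.25 -1.16]
wind 210 [ 0.04  0.23  1.51 -0.57  1.17 -1.93] [ 0.25  0.47  1.82 -0.55  1.25 -1.68]
wind 240 [ 0.04  0.23  1.51 -0.57  1.17 -2.45] [ 0.25  0.47  1.82 -0.55  1.25 -2.21]
wind 270 [ 0.04  0.23  1.51 -0.57  1.17 -2.98] [ 0.25  0.47  1.82 -0.55  1.25 -2.73]
wind 300 [ 0.04  0.23  1.51 -0.57  1.17  2.78] [ 0.25  0.47  1.82 -0.55  1.25  3.03]
wind 330 [ 0.04  0.23  1.51 -0.57  1.17  2.26] [ 0.25  0.47  1.82 -0.55  1.25  2.51]
```

View pics/ov.png

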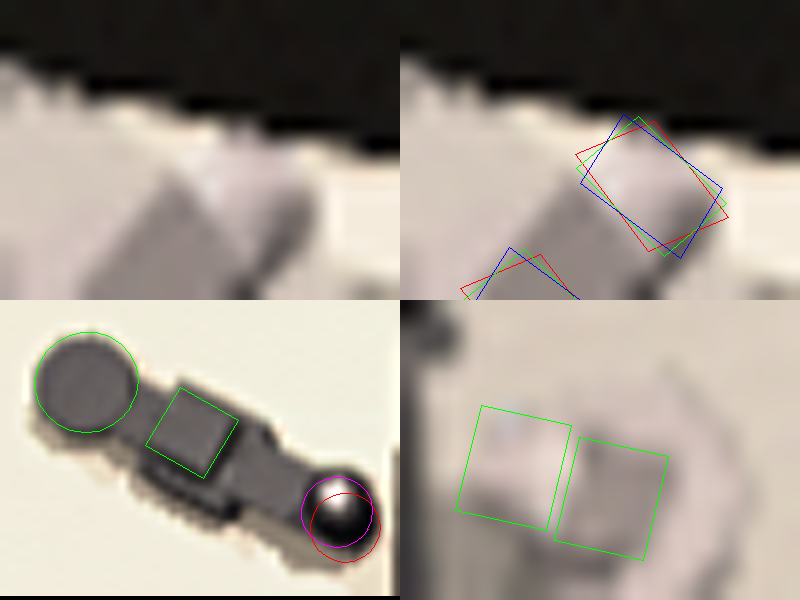

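The overlay confirms a square angle of about 70°: the flat/cone edge matches green, from (577,167) to (663,258). The crank outline also matches. Before moving I'll check clearance to the till, then pick.

```bash
cat > pick.py <<'E'
from plan import *
f=lambda P:np.r_[proj("top",P)[0]-T(480,112),proj("scene",P)[0]-px(272,180,4,225,205)]
t=least_squares(f,[600,-40,80]);print("till corner",t.x.round(),t.fun.round(1))
t0=robot.current_t()
Rt=(R.from_euler('z',c[2])*FLIP[1]).as_euler('xyz').tolist()
g=pose(*c)
P=lambda z:g([0,0,z])[0].tolist()
robot.move_gripper(0.75)
robot.move_ptp(P(140),Rt)
print(robot.move_linear(P(42),speed=120,f_stop=12),robot.current_tcp_pos())
robot.move_gripper(0.0)
print("w",robot.current_gripper_width()*93,robot.current_finger_force(),robot.current_contact_force())
robot.move_linear(P(172),speed=150)
print("w",robot.current_gripper_width()*93,robot.current_contact_force(),robot.current_ft_torque(),robot.current_t()-t0)
for n in CAM: cv2.imwrite(f"pics/{n}1.png",robot.get_image(n)["img"])
E
python3 pick.py
```

```text
till corner [571. -54.  88.] [ 0.4 -0.1  0.4  0. ]
False [486.96717317 205.1743497   42.58624388]
w 40.00706822888579 29.768435060977936 [-1.5469024   0.56105723  3.68811022]
w 39.656189798350375 [ 0.20342936 -0.01426902 -3.90439831] [-0.02582627 -0.03137606 -0.0073704 ] 5.9666999999999994
```

```bash
python3 - <<'E'
from h import *
o=np.zeros((600,800,3),np.uint8)
a=cv2.imread("pics/scene1.png")[150:300,330:480]; b=cv2.imread("pics/top1.png")[190:290,225:325]
o[:600,:400]=cv2.resize(a,(600,600),interpolation=cv2.INTER_CUBIC)[:,100:500]; o[:400,400:]=cv2.resize(b,(400,400),interpolation=cv2.INTER_CUBIC)
cv2.imwrite("pics/held.png",o)
E
```

```text
(no output)
```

View pics/held.png

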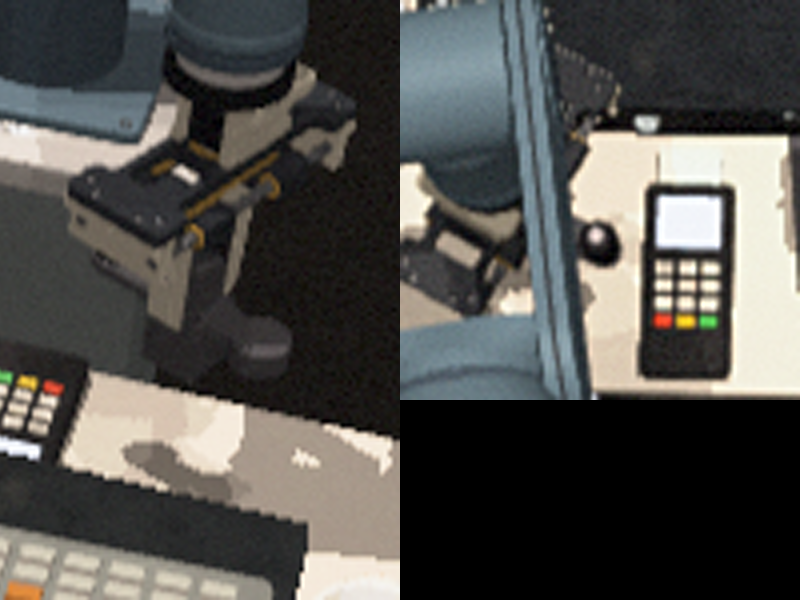

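```bash
python3 - <<'E'
from plan import *
print(robot.current_tcp_pos())
g=pose(*c)
for nm,L in(("cw top",[[-52+20*np.cos(t),20*np.sin(t),50] for t in np.arange(0,6.2,.785)]),("cw bot",[[-52+20*np.cos(t),20*np.sin(t),30] for t in np.arange(0,6.2,.785)]),("hub",[[x,y,0] for x in(20,-20) for y in(-20,20)])):
    q=proj("scene",g(L)+[0,0,129.4]); print(nm,(((q-[330,150]+.5)*4-.5)-[100,0]).round().astype(int).tolist())
q=proj("top",g([65,0,101])+[0,0,129.4]); print("handle top",(((q-[225,190]+.5)*4-.5)+[400,0]).round())
E
```

```text
[485.46191081 204.93606901 170.63671656]
cw top [[231, 322], [224, 337], [236, 353], [261, 360], [283, 354], [290, 339], [277, 323], [253, 317]]
cw bot [[227, 347], [220, 362], [232, 377], [256, 384], [278, 378], [285, 363], [273, 348], [249, 341]]
hub [[177, 328], [137, 356], [226, 358], [186, 387]]
handle top [[594. 240.]]
```

The crank is held as predicted: the counterweight is at (262,335) and the handle top at (597,240), both matching the projection. Moving to the shaft and trying the insertion.

```bash
cat > ins.py <<'E'
from plan import *
TH=250; GZ=42.6
Rc=Rs*R.from_euler('z',TH,degrees=True); Rt=(Rc*FLIP[1]).as_euler('xyz').tolist()
def tgt(z,dx=0,dy=0): return face(s,[dx,dy,z+GZ])[0].tolist()   # crank origin at shaft z
def where():   # crank origin in shaft frame (x,y,z), force in shaft frame
    p=np.array(robot.current_tcp_pos()); r=R.from_euler('xyz',robot.current_eef_rot())
    o=p+r.apply([0,0,GZ]); b=face(s,[0,0,0])[0]
    return Rs.inv().apply(o-b).round(2), Rs.inv().apply(robot.current_contact_force()).round(1), Rs.inv().apply(robot.current_ft_torque()).round(2)
E
cat > go.py <<'E'
from ins import *
p=robot.current_tcp_pos(); robot.move_linear([p[0],p[1],260.])
robot.move_ptp(tgt(110),Rt)
robot.move_linear(tgt(52),speed=120); robot.sleep(.2)
print(*where()); 
for n in CAM: cv2.imwrite(f"pics/{n}2.png",robot.get_image(n)["img"])
print(robot.current_t())
E
python3 go.py; python3 - <<'E'
from h import *
o=np.zeros((600,800,3),np.uint8)
a=cv2.imread("pics/scene2.png")[175:275,260:360]; b=cv2.imread("pics/top2.png")[180:280,290:390]
o[:600,:400]=cv2.resize(a,(600,600),interpolation=cv2.INTER_CUBIC)[:,100:500]; o[:600,400:]=cv2.resize(b,(600,600),interpolation=cv2.INTER_CUBIC)[:,100:500]
cv2.imwrite("pics/pre.png",o)
E
```

```text
[ 0.67 -0.08 53.  ] [-0.2  1.5 -3.7] [ 0.52 -0.07 -0.04]
9.3
```

View pics/pre.png

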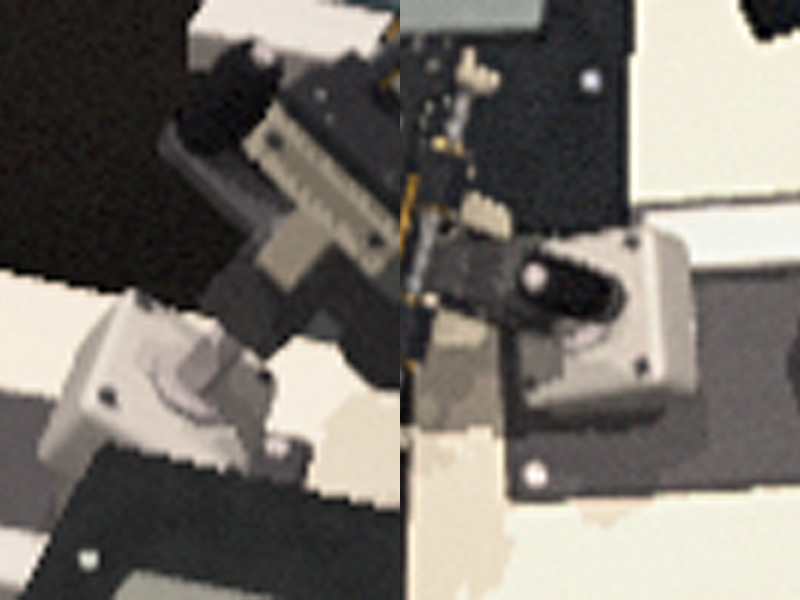

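The hub sits just off the shaft tip, in line with it, at about (235,335). Descending with a force stop.

```bash
python3 - <<'E'
from ins import *
for z in (45,41,38,35,30,24,15,6):
    h=robot.move_linear(tgt(z),Rt,speed=40,f_stop=18)
    print(z,h,*where())
    if h: break
print(robot.current_t())
E
```

```text
45 False [-0.41  0.09 44.49] [ 0.3  1.7 -2.5] [ 0.52 -0.05 -0.04]
41 False [-2.500e-01  4.000e-02  4.063e+01] [ 1.2  1.  -1.9] [ 0.51 -0.02 -0.02]
38 False [-1.400e-01  3.000e-02  3.781e+01] [-0.5  2.  -3.2] [ 0.5  -0.   -0.05]
35 False [-1.500e-01  3.000e-02  3.481e+01] [ 0.4  1.9 -3.2] [ 0.43 -0.07 -0.02]
30 False [ 0.08 -0.04 30.39] [-1.7  2.1  2.4] [ 0.53  0.35 -0.01]
24 True [ 1.62 -0.08 26.83] [-0.9  1.5 -2.5] [ 0.25 -0.03  0.02]
10.8583
```

```bash
python3 - <<'E'
from ins import *
for dx,dy in ((0,0),(0,0),(1.5,0),(-1.5,0),(0,1.5),(0,-1.5)):
    h=robot.move_linear(tgt(5,dx,dy),Rt,speed=40,f_stop=30)
    w=where(); print(dx,dy,h,*w)
    if w[0][2]<9: break
print(robot.current_t(),robot.current_gripper_width())
for n in CAM: cv2.imwrite(f"pics/{n}3.png",robot.get_image(n)["img"])
o=np.zeros((600,800,3),np.uint8)
a=cv2.imread("pics/scene3.png")[175:275,260:360]; b=cv2.imread("pics/top3.png")[180:280,290:390]
o[:600,:400]=cv2.resize(a,(600,600),interpolation=cv2.INTER_CUBIC)[:,100:500]; o[:600,400:]=cv2.resize(b,(600,600),interpolation=cv2.INTER_CUBIC)[:,100:500]
cv2.imwrite("pics/in.png",o)
E
```

```text
0 0 False [ 0.35 -0.16  5.17] [-1.2  0.2  4.8] [ 0.15  0.05 -0.21]
11.5583 0.42628097615414695
```

```bash
python3 - <<'E'
from ins import *
h=robot.move_linear(tgt(1),Rt,speed=20,f_stop=25); print(h,*where(),robot.current_t())
for n in CAM: cv2.imwrite(f"pics/{n}3.png",robot.get_image(n)["img"])
o=np.zeros((600,800,3),np.uint8)
a=cv2.imread("pics/scene3.png")[175:275,260:360]; b=cv2.imread("pics/top3.png")[180:280,290:390]
o[:600,:400]=cv2.resize(a,(600,600),interpolation=cv2.INTER_CUBIC)[:,100:500]; o[:600,400:]=cv2.resize(b,(600,600),interpolation=cv2.INTER_CUBIC)[:,100:500]
cv2.imwrite("pics/in.png",o)
E
```

```text
False [ 0.24 -0.09  1.34] [-0.8  0.   6.9] [ 0.07  0.1  -0.15] 12.0083
```

View pics/in.png

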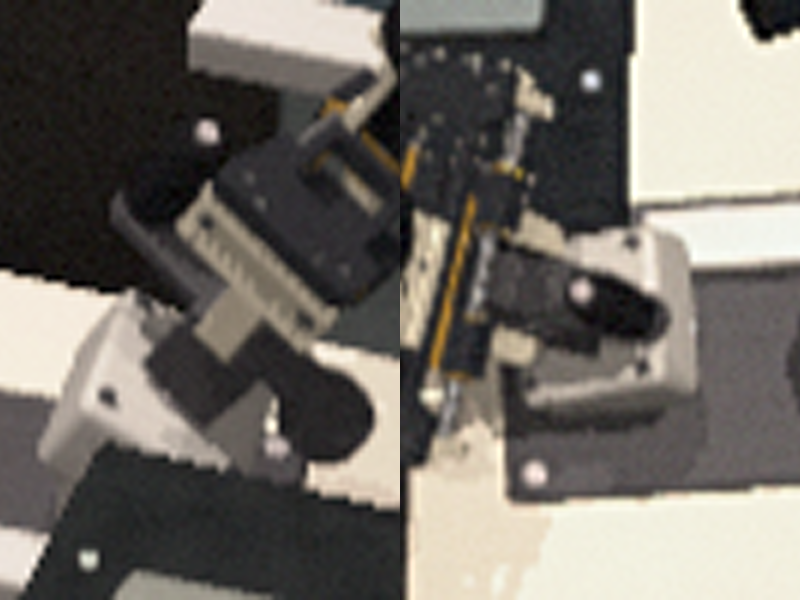

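```bash
python3 - <<'E'
from ins import *
for z in (-1,-3,-5,-7,-9):
    h=robot.move_linear(tgt(z),Rt,speed=20,f_stop=25); print(z,h,*where())
    if h or where()[1][2]>18: break
# predicted vs image: hub/arm points with crank at shaft z
for z in(0,3,6,10):
    g=lambda P: face(s,R.from_euler('z',250,degrees=True).apply(np.atleast_2d(P))+[0,0,z])
    q=proj("scene",g([[20,20,0],[20,-20,0],[-20,20,0],[-72,0,50],[-52,20,50],[-52,-20,50],[65,0,102]])); print(z,(((q-[260,175]+.5)*6-.5)-[100,0]).round().astype(int).tolist())
E
```

```text
-1 False [-0.32  0.02  0.28] [-5.2  0.7 15.5] [ 0.27  0.79 -0.07]
-3 False [-1.28  0.12 -0.73] [-10.2   0.6  24.8] [ 0.51  1.84 -0.02]
0 [[129, 373], [177, 333], [195, 438], [364, 438], [308, 426], [353, 384], [195, 136]]
3 [[132, 369], [180, 329], [198, 434], [368, 434], [311, 422], [357, 380], [199, 132]]
6 [[136, 365], [183, 325], [202, 430], [372, 430], [315, 418], [360, 376], [202, 127]]
10 [[140, 359], [188, 320], [207, 425], [377, 425], [320, 412], [365, 371], [207, 121]]
```

The hub corner at (147,360) and the counterweight at (373,412) match z≈6 mm (home), and the force now climbs steeply, so it is seated. Releasing, retreating, and estimating the starting tray height from the first images.

```bash
python3 - <<'E'
from ins import *
ph=np.linspace(0,2*np.pi,181)
def ft(p):
    C=np.c_[p[0]+62*np.cos(ph),p[1]+62*np.sin(ph),np.full(181,p[2])]
    a=proj("top",C); b=proj("scene",C)
    return np.array([a[:,0].min()-T(602,0)[0],a[:,0].max()-T(760,0)[0],a[:,1].min()-T(0,98)[1],a[:,1].max()-T(0,252)[1],b[:,0].max()-px(168,0,4,225,205)[0],b[:,1].min()-px(0,73,4,225,205)[1]])
t=least_squares(ft,[500,-200,60]);print("tray rim",t.x.round(1),t.fun.round(1))
robot.sleep(.3)
robot.move_gripper(0.62); print("w",robot.current_gripper_width())
robot.move_linear(tgt(60),speed=150)
for n in CAM: cv2.imwrite(f"pics/{n}4.png",robot.get_image(n)["img"])
print(robot.current_t(),*where())
E
```

```text
tray rim [ 533.3 -211.8   52.8] [-0.1  0.1 -0.2  0.2 -0.   0. ]
w 0.6183624634696178
14.1167 [-0.85  0.24 58.8 ] [-0.  -0.2 -0.3] [ 0.25 -0.01 -0.04]
```

Tray rim at 52.8 mm puts the start height near -8 mm, consistent with the 70° shaft angle. That makes the wind about 880°. Next I'll grasp the handle and do the first part of the turn.

```bash
cat > wind.py <<'E'
from ins import *
Rw=(Rs*R.from_euler('z',20,degrees=True)*FLIP[0]).as_euler('xyz').tolist()
ZT=6+58
def hp(deg,z=ZT,r=65.): a=np.radians(deg); return face(s,[r*np.cos(a),r*np.sin(a),z])[0].tolist()
def st():
    b=face(s,[0,0,0])[0]; p=Rs.inv().apply(np.array(robot.current_tcp_pos())-b)
    return p.round(1),np.degrees(np.arctan2(p[1],p[0])).round(1),np.hypot(*p[:2]).round(1),Rs.inv().apply(robot.current_contact_force()).round(1)
def wind(a0,a1,step=15,speed=110):
    n=max(1,int(round((a0-a1)/step)))
    for a in np.linspace(a0,a1,n+1)[1:]:
        robot.move_linear(hp(a),Rw,speed=speed); f=st()
        if np.linalg.norm(f[3])>40: print("force",a,f); return a
    return a1
E
python3 - <<'E'
from wind import *
robot.move_ptp(hp(250,ZT+85),Rw)
h=robot.move_linear(hp(250),speed=120,f_stop=12); print(h,st())
robot.move_gripper(0.0); print("w",robot.current_gripper_width(),robot.current_finger_force(),st())
t=robot.current_t(); print(wind(250,205),st(),robot.current_t()-t,robot.current_t())
for n in CAM: cv2.imwrite(f"pics/{n}5.png",robot.get_image(n)["img"])
o=np.zeros((600,800,3),np.uint8)
a=cv2.imread("pics/scene5.png")[165:290,200:400]; b=cv2.imread("pics/top5.png")[175:275,270:430]
o[:500,:800]=cv2.resize(a,(800,500),interpolation=cv2.INTER_CUBIC)
o=o[:500]; cv2.imwrite("pics/w1.png",o)
E
```

```text
False (array([-21.8, -61.1,  64.4]), np.float64(-109.7), np.float64(64.9), array([0. , 0.1, 0.1]))
w 0.2814593214601643 30.00008557923138 (array([-22.2, -61. ,  64.1]), np.float64(-110.0), np.float64(64.9), array([-0.6,  1.2,  0.6]))
205 (array([-60.3, -27.7,  64.1]), np.float64(-155.3), np.float64(66.3), array([-7.4, -2.4,  5.9])) 0.9249999999999972 17.2583
```

View pics/w1.png

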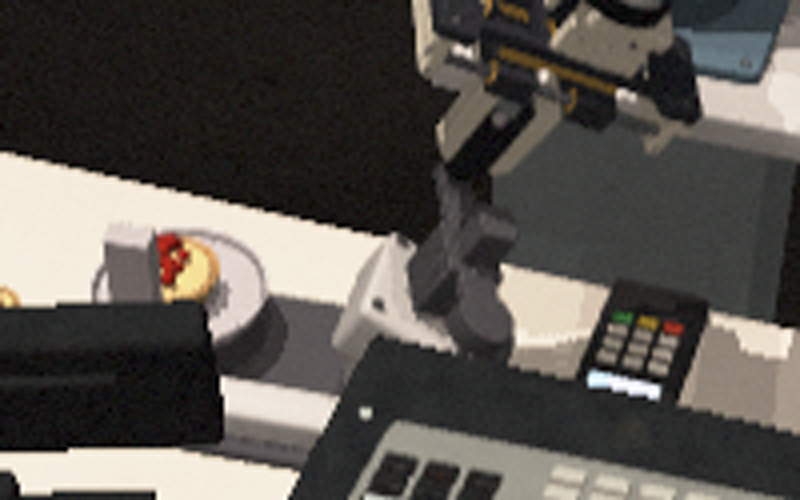

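The handle is held (26 mm) and the crank is turning with small forces. Continuing the wind.

```bash
python3 - <<'E'
from wind import *
a=205
for e in (115,25,-65,-155,-245,-335,-425,-515,-600,-633):
    a2=wind(a,e); print(st()[1:],robot.current_t().__round__(1),flush=True)
    if a2!=e: break
    a=e
for n in CAM: cv2.imwrite(f"pics/{n}6.png",robot.get_image(n)["img"])
a=cv2.imread("pics/scene6.png")[165:290,200:400]
cv2.imwrite("pics/w2.png",cv2.resize(a,(800,500),interpolation=cv2.INTER_CUBIC))
E
```

```text
(np.float64(113.9), np.float64(66.5), array([-0.5,  4. ,  3.6])) 19.2
(np.float64(25.0), np.float64(64.0), array([-2.9, -2. , -0.2])) 21.1
(np.float64(-64.8), np.float64(63.8), array([-3.3,  6.4, -1.6])) 22.9
(np.float64(-155.0), np.float64(66.3), array([-6.4, -3.3,  5. ])) 24.8
(np.float64(114.0), np.float64(66.4), array([-1.1,  5.1,  2.5])) 26.6
(np.float64(25.0), np.float64(64.0), array([-4. , -2.2,  0.4])) 28.5
(np.float64(-64.8), np.float64(63.8), array([-3.5,  5.6, -1.5])) 30.3
(np.float64(-155.1), np.float64(66.3), array([-5.8, -2.8,  4.3])) 32.2
(np.float64(119.1), np.float64(66.6), array([-2.5,  4.8,  2.7])) 33.9
(np.float64(86.6), np.float64(65.5), array([0.9, 4.8, 2. ])) 34.5
```

View pics/w2.png

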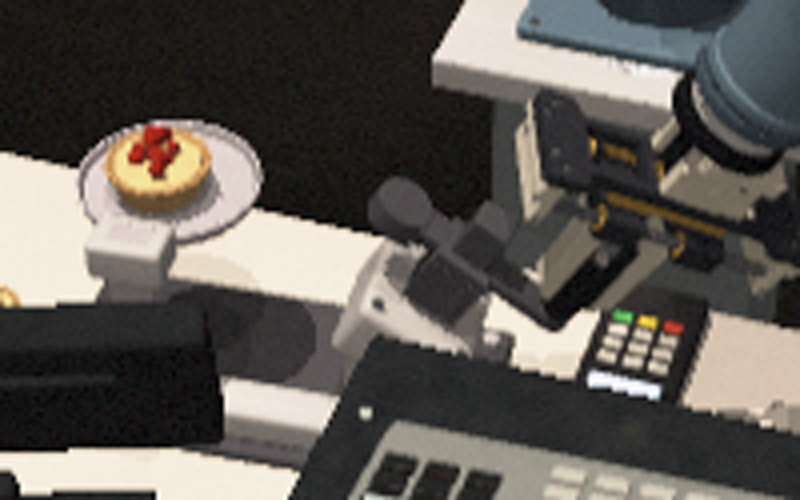

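```bash
python3 - <<'E'
from wind import *
ph=np.linspace(0,6.3,181)
for h in(82,90,98):
    q=(proj("scene",np.c_[533.3+62*np.cos(ph),-211.8+62*np.sin(ph),np.full(181,62+h)])-[200,165]+.5)*4-.5
    print(h,"right u",q[:,0].max().round(),"left",q[:,0].min().round(),"top v",q[:,1].min().round(),"bot",q[:,1].max().round())
for z in(2,6,10,14):
    g=lambda P: face(s,R.from_euler('z',86.6,degrees=True).apply(np.atleast_2d(P))+[0,0,z])
    f=lambda P:((proj("scene",g(P))-[200,165]+.5)*4-.5).round().astype(int)
    q=f(np.c_[-52+20*np.cos(ph),20*np.sin(ph),np.full(181,50)]); b=f(np.c_[-52+20*np.cos(ph),20*np.sin(ph),np.full(181,30)])
    print(z,"cw",q.min(0),q.max(0),b.min(0),b.max(0),"hub",f([[-20,-20,0],[20,-20,0],[-20,20,0]]).tolist(),"block",f([[x,y,80] for x in(-13,13) for y in (-13,13)]).tolist())
E
```

```text
82 right u 262.0 left 72.0 top v 131.0 bot 249.0
90 right u 261.0 left 71.0 top v 121.0 bot 240.0
98 right u 261.0 left 70.0 top v 112.0 bot 230.0
2 cw [375 179] [430 231] [360 198] [415 249] hub [[397, 297], [449, 331], [415, 259]] block [[472, 223], [483, 199], [506, 247], [517, 222]]
6 cw [378 176] [434 227] [363 194] [418 245] hub [[400, 293], [452, 327], [418, 256]] block [[475, 220], [486, 195], [509, 243], [520, 218]]
10 cw [381 172] [437 223] [366 191] [421 242] hub [[403, 290], [455, 324], [421, 252]] block [[478, 216], [489, 191], [513, 239], [523, 214]]
14 cw [384 168] [440 219] [369 187] [424 238] hub [[406, 286], [458, 321], [424, 249]] block [[481, 212], [493, 188], [516, 235], [527, 211]]
```

The rim top at v=120 gives a tray height of about 90 mm, and the counterweight and hub fit z≈5 mm, so the crank is home. Releasing, then a light confirming press on the block top before retreating.

```bash
python3 - <<'E'
from wind import *
robot.move_gripper(0.60)
robot.move_linear(hp(86.6,ZT+110),Rw,speed=150)
robot.move_gripper(0.0)
ax=lambda z: face(s,[0,0,z])[0].tolist()
robot.move_linear(ax(ZT+110),Rw)
h=robot.move_linear(ax(78),Rw,speed=40,f_stop=12); print("press",h,st())
robot.move_linear(ax(220),Rw,speed=150); robot.sleep(.5)
print(robot.current_t(),robot.current_contact_force())
for n in CAM: cv2.imwrite(f"pics/{n}7.png",robot.get_image(n)["img"])
a=cv2.imread("pics/scene7.png")[165:290,200:400]
cv2.imwrite("pics/w3.png",cv2.resize(a,(800,500),interpolation=cv2.INTER_CUBIC))
E
```

```text
press True (array([ 0.3, -0.1, 81.9]), np.float64(-15.8), np.float64(0.3), array([-0.2, -0.8,  4.1]))
41.4333 [ 0.4619079  -0.32990964  0.6002669 ]
```

View pics/w3.png

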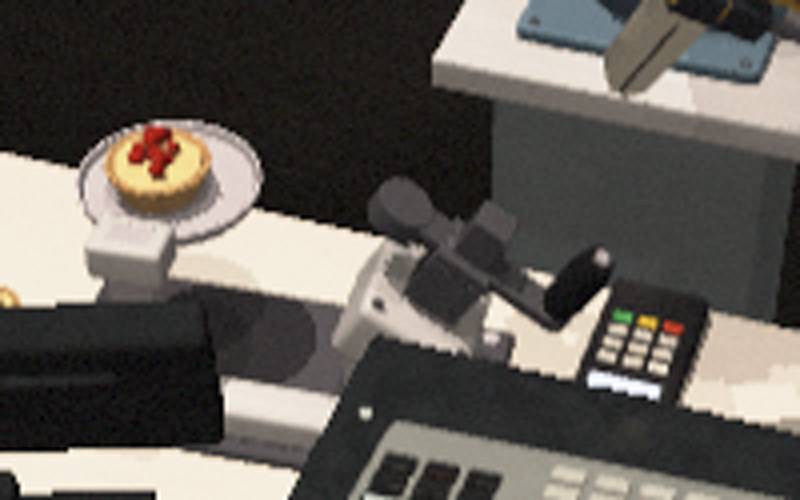

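The crank sits home with the handle free at (580,283), the tray is up, and the tart is upright at (160,170). Handing in.

```bash
python3 -c "
from bench import robot
print(robot.hand_in())"
```

```text
the job is handed in; nothing more can be done
None
```

The job is handed in (no verdict came back): the crank is home on the shaft and released, the tray is wound up to about 90 mm (flush with the post top), and the tart is upright on it.

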